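# Plug in the trigger and hold the printing block square in the copy board's corner

## Task

Take the wireless camera trigger out of its wooden holder and plug its jack fully into the socket on top of the camera control box, and let go of it. Then put the oblong printing block, copper face up, on the copy board and press it into the corner of the two fences, long side flush against the long fence and one end against the short fence. Finish still holding it there with the fingers, pressed against both fences; leave the other things on the desk where they are.

Things in the scene. Friction and masses are not known exactly. Their poses are not given: they have to be found in the camera images.
- trigger: Wireless trigger: black cylinder 25 mm across, 42 mm tall, with a steel jack 7 mm across and 28 mm long (last 3 mm tapered) pointing down from the middle of its underside; 40 g. Origin at the centre of the cylinder's underside, where the jack begins; z up along its axis. It starts upright, jack loosely in the holder's hole, underside resting on the holder's top 40 mm above the desk.
- jack_tip (a point): Tip of the trigger's jack, 28 mm below the trigger's origin on its axis.
- holder: Light wooden block 55 x 55 x 40 mm (fixed) with a 12 mm wide, 34 mm deep hole in the middle of its top, in which the trigger stands. Origin at the centre of its underside on the desk; z up.
- control_box: Grey camera control box, 90 mm (its x) by 70 mm (its y), 45 mm tall, fixed to the desk. Socket in the top on its -x half, dark display on the +x half. Origin at the centre of its underside; z up. Holder and control box may change places between starts.
- socket (a point): Mouth of the socket: round hole 8 mm across, 32 mm deep, 2 mm chamfer, straight down into the box's top face (45 mm above the desk), 20 mm from the box's centre towards its -x end. Two grey dots 8 mm across, 25 mm to either side along y, only mark its place. When home, the trigger's underside rests on the box's top. z up.
- block: The oblong printing block: brown wood with a copper face on top, 50 mm (its x) by 100 mm (its y) by 28 mm tall, 0.2 kg nominal (0.14 to 0.28 kg). Lies copper face up on the desk. Origin at the centre of its underside; z up. Either end may go to the short fence.
- board: Grey copy board, 220 mm (its x) by 240 mm (its y), 12 mm thick, fixed to the desk, turned a little. Origin at the centre of its underside; z up. Two fences on it meet in a corner at its +x, +y end. Its top is not slippery (friction about that of dry wood): a block pressed down on it drags.
- long_fence: Long fence: aluminium bar 15 mm thick, 240 mm long along the board's y, standing 10 mm above the board's top along its +x edge; its inner face looks to the board's -x. Origin at the middle of its underside, on the board's top. Rigid, not slippery: a block pressed on it drags along it.
- short_fence: Short fence: aluminium bar 15 mm thick, 100 mm long along the board's x, standing 10 mm above the board's top along its +y edge; its inner face looks to the board's -y. Origin at the middle of its underside, on the board's top. Rigid, not slippery: a block pressed on it drags along it.
- corner (a point): The inner corner where the two fences' inner faces meet, on the board's top surface (12 mm above the desk). Axes are the board's: the free area lies to -x and -y. With the block home, the block's centre is 25 mm to -x and 50 mm to -y of this point.
- spare_block: A square printing block, 50 x 50 x 28 mm, same materials, loose on the desk; a bystander. Oblong and square block may change places between starts. Origin at the centre of its underside.
- magnifier: Black magnifying glass lying flat, lens frame 90 mm wide, handle 110 mm long; bystander. Origin under the lens centre.
- brush: Brush lying on the desk at the far right; bystander. Origin on its underside.
- jar: Closed jar, 60 mm wide, 80 mm tall, beyond the board; bystander. Origin at the centre of its underside.
- weight: Brass knobbed weight, 44 mm wide, 45 mm tall, near the control box and holder; bystander. Origin at the centre of its underside.
- bone_folder: Flat white folding tool, 140 x 20 x 5 mm, beyond the blocks; bystander. Origin at the centre of its underside.
Not all that is in view belongs to the job. Of the things shaped like the trigger, the black one is meant.

How it is judged:
On the way, in this order (a step that is already met when the one before it is completed fails the run):
1. the trigger's jack is fully in the control box's socket and the trigger is let go (horizontal distance between jack_tip and socket below 0.004 m and z of jack_tip in the frame of socket below -0.025 m and angle between the z axis of trigger and the z axis of control_box, either way round below 0.08 rad and contact force between the fingers and trigger below 0.1 N), for 0.2 s.
2. the oblong block lies on the copy board, flush in the corner, pressed by the fingers against both fences (x of block in the frame of corner between -0.028 and -0.022 m and y of block in the frame of corner between -0.053 and -0.047 m and z of block in the frame of corner between -0.004 and 0.004 m and angle between block's own z axis and vertical below 0.05 rad and angle between the y axis of block and the y axis of board, either way round below 0.03 rad and contact force between block and long_fence above 1 N and contact force between block and short_fence above 1 N and contact force between the fingers and block above 1 N), for 0.2 s.
At the end, for the whole second after the job is handed in: Jack 25 mm deep or more, on axis within 4 mm, upright within 0.08 rad, untouched. Oblong block flat on the board, face up, within 3 mm and 0.03 rad of fully home in the corner, over 1 N on each fence, fingers on it with over 1 N, at rest (all of step 1 and all of step 2 and linear speed of block below 0.01 m/s); the arm keeps its last pose, push and grip.
It fails at once if a bystander is moved more than 30 mm (distance of any of spare_block, magnifier, brush, jar, weight, bone_folder from where it was at the start of the episode above 0.03 m).
It also fails if it takes over 61 s, if anything falls off the work surface, if the arm or the gripper's body presses on something with over 40 N, if the wrist force passes 120 N, or if a joint passes its speed limit or range.

## Robot

A 6-joint arm with a two-finger parallel gripper is mounted at the origin on the work surface. World frame = base frame: x ahead of the robot, y to its left, z up, the work surface at z = 0. Lengths are in m, angles in rad, forces in N, time in s.
With the tool pointing down it reaches from about 0.425 to 0.95 m from the base axis. Payload 3.5 kg.
Tool frame: the origin (TCP) lies between the finger pads; the fingertips stand 22 mm ahead of it and the grasp point (between the pads) lies 3 mm ahead of it (ctrl.nose_length is the z of the fingertips in the tool frame, in m); z points along the fingers, y is the line along which they close (so a half turn about z gives the same grasp; the last joint's range is limited). The gripper opens to 85 mm and grips with 20 to 120 N. Pads are 22 mm wide; open, the fingers measure 114 mm over their backs; the gripper's body (76 mm by 85 mm) begins 54 mm behind the grasp point. The pads swing forward as they close: fully open they stand 13 mm farther back than shut.
Start: joints at [-1.407, 0.286, 1.577, -0, 1.279, -0.15], TCP at [0.208, -0.642, 0.253] pointing down, gripper open.
Joint ranges: [-2.77, 2.77], [-0.9, 2.22], [0.21, 2.48], [-1.53, 4.67], [0.24, 2.81], [-2.84, 2.84]. Speed limits (rad/s): [2.79, 2.79, 3.14, 3.14, 3.14, 3.14].

## Interface

Orientations are given as a unit quaternion [x, y, z, w].
In Python, from plant import ctrl gives the robot as it stands. The module is installed in compiled form; this text tells all that it offers.
- The arm moves only by the tool send_rows, never from a script. Its argument "rows" is text: rows parted by semicolons, each of 7 numbers parted by spaces: the turn, a rotation vector about the tool's x, y, z in shares of 90 degrees (1.0 is 90 degrees), then the shift along the tool's x, y, z in a scale on which 1.0 is 0.6 m, then the opening, from -1 (shut) to 1 (fully open). A call has 1 to 8 rows; each row is the pose to reach, as a shift and turn from the pose commanded when the call began, along the tool's axes at that moment; what a row does not reach only later rows make up. A row lasts 1/8 s, in which the tool goes at most 62.5 mm and 10.7 degrees, less where a joint would pass 70% of its speed; a pose out of reach is approached as far as the arm can. No shift or turn number may pass 1 either way. A call with a gripper value outside its range is refused whole. The fingers move at their own pace and stop on an object; "grip_force" is the grip in N (left out, the last holds). Time passes only in rows, so rows that repeat a pose let the fingers close. It gives the time, the measured TCP pose, the force, the opening and the grip force at its end, in the units of the state.
- ctrl.get_state(): the state, without advancing time (a new reading comes with each control period).
- ctrl.read_camera(name): name is "scene" or "top"; returns a dict with "color" (420x560x3 uint8, red, green, blue), "fx", "fy", "cx", "cy" (pixels), "extrinsics" (4x4, takes a point from world to camera coordinates). Camera axes: x right, y down, z forward; pixel columns grow to the right and rows downward; lengths in m; the calibration is good to about 2 mm. A picture is of the moment at which its call begins. There is no depth.
- ctrl.sign_off(): hands the job in; it is judged then, once.
Trained networks look in a picture, given as the dict that the camera call returned (one of the last four; its "shot" number tells which), for a name from the list of things; names that differ only in an ending like _2 or _b are one class to them, and where a whole thing is asked for, a point or a joint stands for the part that bears it (a point fixed in the world has none). Each returns a list of dicts, best first, with "p" (0 to 1); they miss things now and then, are a little off and sometimes report something else, mostly with a low value. They report only what shows in the picture. A call takes as long as a camera call. They do not tell look-alikes from the thing itself.
- ctrl.look_for(picture, target): "position" ([x, y, z] in m, in the coordinates of the camera as it stood for that picture, good to about 4 mm: the middle of the surface that is visible of it).
The state is a dict: "time": time; "qpos": joint angles; "dq": joint speeds; "joint_efforts": joint torques, N m; "eef_pos": TCP position; "tcp_rot": TCP orientation; "contact_force": force on the tool from outside, world axes, zero at the start; "wrist_torque": the same for the moment, N m; "opening": opening from 0.0 (shut) to 1.0 (fully open); "finger_force": force on a finger pad.
Only numpy, scipy, OpenCV 4.12 (cv2) and the standard library are available. Lean on these libraries where they do the work, as an engineer would, in place of code of your own. Each camera call takes 0.05 s, during which the arm holds its last target. There are 200 camera calls.

## Working session

There is one attempt and no reset: what is moved stays moved. The work goes in short steps, Python scripts to look and compute and a tool call to move; the robot and the scene stay as the last step left them, time stands still between calls to the robot, and variables do not carry over. Pictures are saved under pics/ and viewed, at most 11 in all, crops included, and the job is handed in when it is done.

Besides the shell and the picture viewer there is one more tool, called after ">>>" by a JSON object that holds its "fn" and its "kwargs". send_rows: Moves the arm, as the interface text tells. Its arguments: {"type":"object","properties":{"rows":{"type":"string"},"grip_force":{"type":"number"}},"required":["rows"]}

```bash
mkdir -p pics
cat > h.py <<'E'
import numpy as np, cv2
from plant import ctrl
from scipy.spatial.transform import Rotation as R
def toworld(pic,p):
    E=np.array(pic["extrinsics"]); return E[:3,:3].T@(np.array(p)-E[:3,3])
def px2w(pic,u,v,z):
    E=np.array(pic["extrinsics"]); d=E[:3,:3].T@np.array([(u-pic["cx"])/pic["fx"],(v-pic["cy"])/pic["fy"],1]); c=-E[:3,:3].T@E[:3,3]
    return c+d*(z-c[2])/d[2]
def w2px(pic,P):
    E=np.array(pic["extrinsics"]); q=E[:3,:3]@np.array(P)+E[:3,3]
    return np.array([pic["fx"]*q[0]/q[2]+pic["cx"],pic["fy"]*q[1]/q[2]+pic["cy"]])
def save(pic,name): cv2.imwrite("pics/"+name,cv2.cvtColor(pic["color"],cv2.COLOR_RGB2BGR))
E
python3 - <<'E'
from h import *
import pickle
np.set_printoptions(precision=4,suppress=True)
for n in("top","scene"):
    p=ctrl.read_camera(n); save(p,n+"0.png"); pickle.dump(p,open(n+"0.pkl","wb"))
    E=np.array(p["extrinsics"]); print(n,p["fx"],-E[:3,:3].T@E[:3,3])
    for t in("trigger","holder","control_box","block","spare_block","board","long_fence","short_fence","weight","jar"):
        for r in ctrl.look_for(p,t)[:3]:
            w=toworld(p,r["position"]); print(t,round(r["p"],2),w,w2px(p,w))
print(ctrl.get_state())
E
```

```text
top 384.6756418249852 [0.3827 0.0353 0.9875]
trigger 0.52 [0.4148 0.3895 0.071 ] [131.7211 305.0392]
trigger 0.43 [0.4296 0.3067 0.0847] [165.296  294.0708]
trigger 0.39 [ 0.5627 -0.0233  0.0167] [299.0367 225.9378]
holder 0.94 [0.4211 0.3033 0.0393] [172.5946 297.7769]
control_box 0.82 [0.5654 0.3009 0.0443] [169.6669 238.4546]
block 0.85 [ 0.419  -0.2975  0.0295] [417.0048 268.4141]
spare_block 0.62 [ 0.5938 -0.2948  0.028 ] [402.2973 200.6399]
board 0.83 [ 0.5635 -0.0223  0.0097] [298.5375 226.1861]
board 0.54 [0.5635 0.3048 0.0421] [168.3792 239.5342]
board 0.45 [ 0.4192 -0.2989  0.0288] [417.473  268.2914]
long_fence 0.68 [ 0.6701 -0.0309  0.0206] [296.6538 185.3066]
short_fence 0.75 [0.6195 0.0831 0.0244] [255.2917 208.8062]
weight 0.53 [0.3821 0.1537 0.0294] [236.4117 306.5119]
jar 0.62 [0.7833 0.0006 0.0756] [279.2532 138.1088]
scene 385.1327270756464 [ 1.0119 -0.3483  0.7138]
trigger 0.74 [0.4104 0.2277 0.0534] [300.7424 144.0186]
trigger 0.62 [ 0.781  -0.1768  0.0166] [271.2809 345.6795]
trigger 0.54 [0.4336 0.3831 0.0503] [346.4106 126.8807]
holder 0.69 [0.444  0.2899 0.03
[... 361 characters left out ...]
0237] [289.0452 264.9442]
short_fence 0.68 [0.6285 0.0817 0.0208] [316.1756 225.8745]
short_fence 0.45 [0.5824 0.2981 0.0433] [365.219  168.3171]
weight 0.48 [0.3925 0.1472 0.0293] [273.7201 159.9843]
{'time': 1.1, 'qpos': array([-1.407 ,  0.2863,  1.5767, -0.    ,  1.2786, -0.15  ]), 'dq': array([ 0.0004,  0.0007, -0.0001, -0.0011, -0.0007, -0.001 ]), 'joint_efforts': array([ -0.0005, -40.5971, -29.2943,  -0.0001,   0.0006,  -0.    ]), 'eef_pos': array([ 0.2084, -0.642 ,  0.2534]), 'tcp_rot': array([ 0.9877,  0.1562, -0.    ,  0.    ]), 'contact_force': array([-0.4721, -0.099 ,  0.3537]), 'wrist_torque': array([-0.0161,  0.0192,  0.032 ]), 'finger_force': 0.0, 'opening': 0.9993667745045057}
```

Run:
```python
import cv2
a=cv2.imread("pics/top0.png")
cv2.imwrite("pics/a.png",cv2.resize(a[100:370,100:460],None,fx=2.2,fy=2.2,interpolation=cv2.INTER_CUBIC))
```

```text
(no output)
```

View pics/a.png

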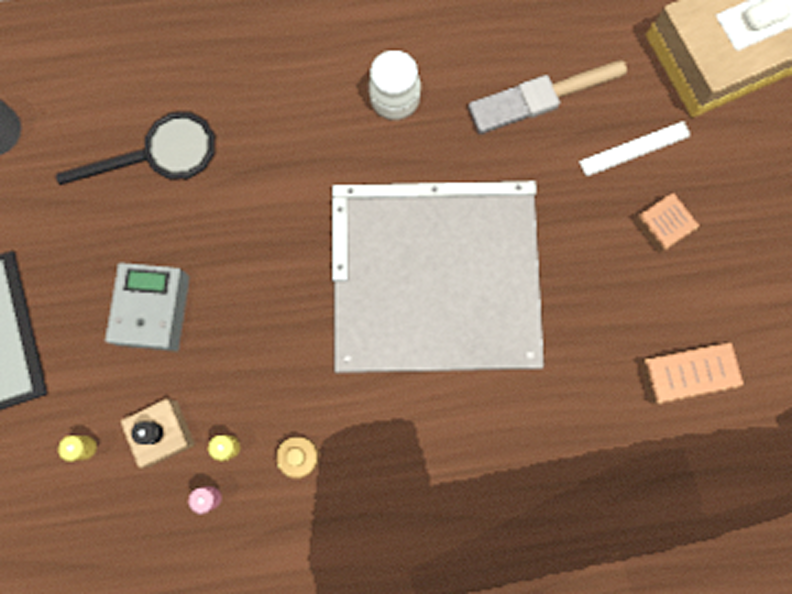

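View pics/scene0.png

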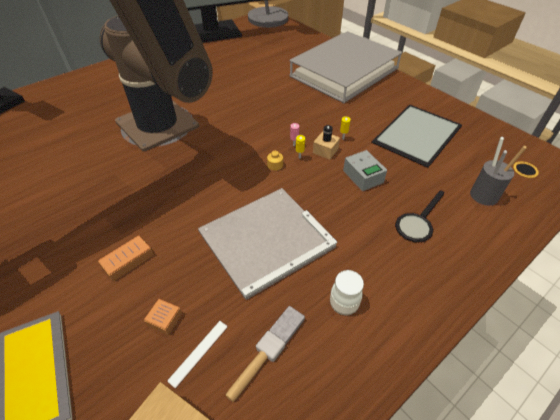

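The top picture crop (2.2x, offset 100,100) shows the black trigger at crop (147,432) in the holder at (155,432). The socket is at (140,323) between dots (118,321) and (163,324). The oblong block is at (693,373), and the fence corner is at about (347,196). The scene view agrees with this: only the trigger in the wooden holder is black. Next I measure precisely on rectified planes.

```bash
cat >> h.py <<'E'
def rect(pic,cx,cy,z,half=0.09,s=0.0005):
    n=int(2*half/s); W=np.float32([[cx-half,cy-half],[cx+half,cy-half],[cx+half,cy+half],[cx-half,cy+half]])
    src=np.float32([w2px(pic,[a,b,z]) for a,b in W]); dst=np.float32([[0,0],[n,0],[n,n],[0,n]])
    # image col = x offset, row = y offset
    return cv2.warpPerspective(pic["color"],cv2.getPerspectiveTransform(src,dst),(n,n),flags=cv2.INTER_CUBIC)
E
python3 - <<'E'
from h import *
import pickle
np.set_printoptions(precision=4,suppress=True)
T=pickle.load(open("top0.pkl","rb")); S=pickle.load(open("scene0.pkl","rb"))
def blob(pic,c,z,fn,half,name):
    im=rect(pic,c[0],c[1],z,half); hsv=cv2.cvtColor(im,cv2.COLOR_RGB2HSV).astype(int)
    m=fn(hsv).astype(np.uint8)*255; m=cv2.morphologyEx(m,cv2.MORPH_CLOSE,np.ones((9,9)))
    cs,_=cv2.findContours(m,cv2.RETR_EXTERNAL,cv2.CHAIN_APPROX_NONE); k=max(cs,key=cv2.contourArea)
    r=cv2.minAreaRect(k); ctr=np.array(c)-half+np.array(r[0])*.0005
    bx=cv2.boxPoints(r); print(name,ctr,"size",np.array(r[1])*.5,"ang",r[2]); 
    print("   corners",(np.array(c)-half+bx*.0005).round(4).tolist())
    return im
for n,p in(("T",T),("S",S)):
    for nm,c,z,fn,h in(("block",(.419,-.298),.028,lambda q:(q[...,0]<14)&(q[...,2]>(170 if n=="T" else 150))&(q[...,1]>60),.08),
       ("box",(.565,.30),.045,lambda q:(q[...,1]<75)&(q[...,2]>110),.07),
       ("holder",(.421,.303),.04,lambda q:(q[...,2]>165)&(q[...,1]<150),.05),
       ("trigtop",(.421,.308),.082,lambda q:(q[...,2]<60),.04),
       ("fenceL",(.670,-.03),.022,lambda q:(q[...,2]>205)&(q[...,1]<40),.13),
       ("board",(.57,-.03),.012,lambda q:(q[...,2]>120)&(q[...,1]<70),.17)):
        im=blob(p,c,z,fn,h,n+" "+nm)
        if n=="T" and nm in("box","holder"): cv2.imwrite("pics/r_%s.png"%nm,im[...,::-1])
a=rect(T,.565,.30,.045,.07);b=rect(T,.665,.085,.022,.07);c=rect(S,.665,.085,.022,.07);d=rect(S,.565,.30,.045,.07)
cv2.imwrite("pics/b.png",np.vstack([np.hstack([a,d]),np.hstack([b,c])])[...,::-1])
E
```

```text
T block [ 0.4181 -0.2937] size [ 51.5062 101.5964] ang 4.368277072906494
   corners [[0.3885, -0.245], [0.3963, -0.3463], [0.4476, -0.3424], [0.4399, -0.2411]]
T box [0.5655 0.308 ] size [85.1048 95.1877] ang 77.68498229980469
   corners [[0.5099, 0.2766], [0.6029, 0.2563], [0.621, 0.3394], [0.528, 0.3597]]
T holder [0.4248 0.3108] size [58.404  58.5883] ang 18.083446502685547
   corners [[0.3879, 0.3296], [0.4061, 0.2739], [0.4616, 0.292], [0.4434, 0.3477]]
T trigtop [0.4234 0.2951] size [20.4929 11.3645] ang 1.5074357986450195
   corners [[0.413, 0.3005], [0.4133, 0.2891], [0.4337, 0.2897], [0.4334, 0.301]]
T fenceL [ 0.6025 -0.0237] size [243.1997 149.3138] ang 84.2017593383789
   corners [[0.516, -0.1371], [0.6645, -0.1522], [0.6891, 0.0897], [0.5405, 0.1048]]
T board [ 0.5682 -0.0216] size [246.5316 225.8896] ang 84.1781997680664
   corners [[0.4433, -0.1328], [0.6681, -0.1557], [0.6931, 0.0895], [0.4684, 0.1125]]
S block [ 0.4226 -0.2951] size [ 54.2565 100.6153] ang 4.467159271240234
   corners [[0.3917, -0.2471], [0.3995, -0.3474], [0.4536, -0.3432], [0.4458, -0.2428]]
S box [0.5719 0.3103] size [74.1641 94.7587] ang 77.38067626953125
   corners [[0.5176, 0.2845], [0.6101, 0.2638], [0.6263, 0.3361], [0.5338, 0.3568]]
S holder [0.4292 0.3085] size [57.714  60.9695] ang 19.798877716064453
   corners [[0.3917, 0.3274], [0.4124, 0.27], [0.4667, 0.2896], [0.446, 0.3469]]
S trigtop [0.4444 0.2918] size [21.439 56.793] ang 42.16588592529297
   corners [[0.4174, 0.3056], [0.4556, 0.2635], [0.4714, 0.2779], [0.4333, 0.32]]
S fenceL [ 0.6224 -0.0284] size [238.5685 114.3322] ang 84.23486328125
   corners [[0.5536, -0.1414], [0.6673, -0.1528], [0.6913, 0.0845], [0.5776, 0.096]]
S board [ 0.5706 -0.02  ] size [248.2291 220.1853] ang 84.1303939819336
   corners [[0.4484, -0.1322], [0.6675, -0.1547], [0.6928, 0.0922], [0.4738, 0.1148]]
```

View pics/b.png

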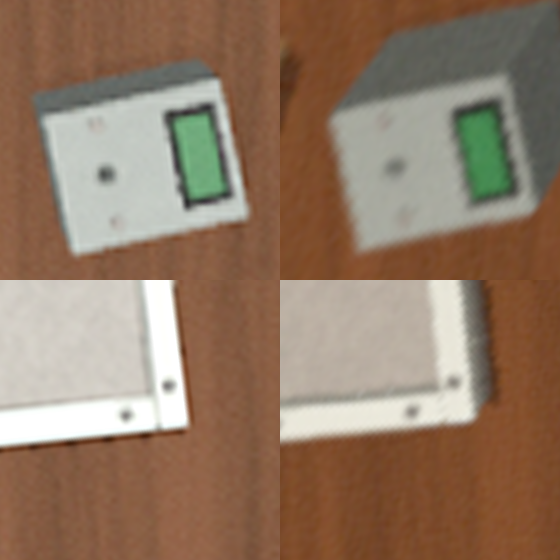

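The rectified views (0.5 mm/px) put the socket at panel (106,174) in the top view, i.e. (0.548, 0.317). The scene view puts it at (0.5525, 0.3135), so the cameras disagree by about 4 mm. The fence's outer corner is at (0.689, 0.0885) in the top view. I'll use the grasp to calibrate the cameras and refine the trigger position first.

```bash
cat >> h.py <<'E'
def goto(x,y,z,yaw,st=None,wrap=True):
    """row numbers (tool frame) from the present pose to tool-down pose with tool x axis at yaw deg"""
    st=st or ctrl.get_state(); R0=R.from_quat(st["tcp_rot"])
    a=np.radians(yaw)/2; R1=R.from_quat([np.cos(a),np.sin(a),0,0])
    rv=np.degrees((R0.inv()*R1).as_rotvec()); d=R0.inv().apply(np.array([x,y,z])-st["eef_pos"])*1000
    print("row",rv.round(1),d.round(1)); return rv,d
def show():
    s=ctrl.get_state(); X=R.from_quat(s["tcp_rot"]).as_matrix()
    print("t",s["time"],"pos",s["eef_pos"].round(4),"yawx",np.degrees(np.arctan2(X[1,0],X[0,0])).round(2),"tilt",X[:2,2].round(4),"F",s["contact_force"].round(2),"op",round(s["opening"],3),"ff",round(s["finger_force"],2),"q",s["qpos"].round(2))
E
python3 - <<'E'
from h import *
import pickle
np.set_printoptions(precision=4,suppress=True)
T=pickle.load(open("top0.pkl","rb")); S=pickle.load(open("scene0.pkl","rb"))
for pic,n in((T,"T"),(S,"S")):
    im=rect(pic,.422,.305,.082,.05,.00025); g=cv2.GaussianBlur(cv2.cvtColor(im,cv2.COLOR_RGB2GRAY),(9,9),0)
    m=(g<75).astype(np.uint8); nn,l,st,ce=cv2.connectedComponentsWithStats(m)
    for i in range(1,nn):
        if st[i,4]>400: print(n,st[i]*.25,np.array([.372,.255])+ce[i]*.00025)
    big=cv2.resize(im,(400,400)); cv2.imwrite("pics/c_%s.png"%n,big[...,::-1])
cv2.imwrite("pics/c.png",np.hstack([cv2.imread("pics/c_T.png"),cv2.imread("pics/c_S.png")]))
goto(.52,-.2,.25,-30);
E
```

```text
T [  40.75   34.     22.75   31.5  1595.  ] [0.4241 0.3035]
S [  44.5     4.25   55.5    61.5  5793.5 ] [0.4458 0.2904]
row [ 0.  0. 48.] [ 432.8 -324.3    3.3]
```

View pics/c.png

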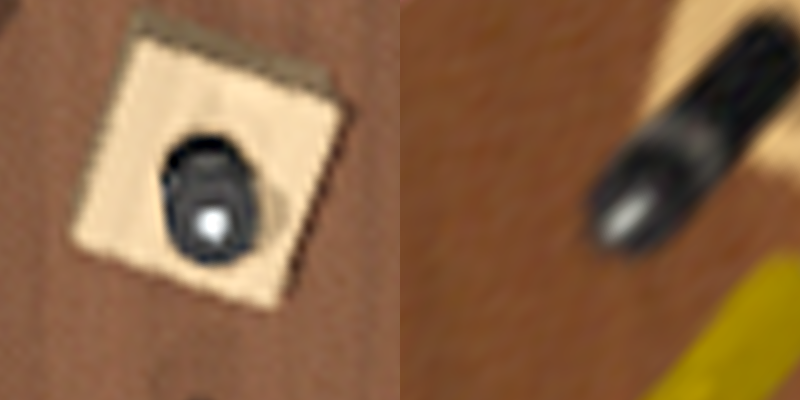

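Left panel (top view): the trigger's top disc is centred near (211,218), i.e. world (0.4248, 0.3095). Right panel (scene view): it is at about (636,208), roughly (0.430, 0.306). Moving now.

The rows are not in the units I measure in: shifts go in shares of 0.6 m and turns go in shares of 90 degrees. I convert before sending: 433 mm is 0.7217, -324 mm is -0.54, -82 degrees is -0.9111.

>>> {"fn": "send_rows", "kwargs": {"rows": "0 0 -0.9111 0.7217 -0.54 0.005 1;0 0 -0.9111 0.7217 -0.54 0.005 1;0 0 -0.9111 0.7217 -0.54 0.005 1;0 0 -0.9111 0.7217 -0.54 0.005 1;0 0 -0.9111 0.7217 -0.54 0.005 1;0 0 -0.9111 0.7217 -0.54 0.005 1;0 0 -0.9111 0.7217 -0.54 0.005 1;0 0 -0.9111 0.7217 -0.54 0.005 1", "grip_force": 30}}

```text
time: 2.1
eef_pos: [0.4977, -0.2318, 0.251]
tcp_rot: [0.641, 0.767, 0.0, 0.001]
contact_force: [0.9, 0.5, -0.9]
opening: 0.999
finger_force: 0.0
```

```bash
python3 -c "
from h import *
show(); goto(.426,.308,.2,135)"
```

```text
t 2.1 pos [ 0.4977 -0.2318  0.251 ] yawx 100.22 tilt [ 0.0009 -0.0007] F [ 0.91  0.47 -0.9 ] op 0.999 ff 0.0 q [-0.62  0.01  1.89 -0.    1.24 -0.8 ]
row [  0.    0.1 -34.8] [544.   25.2  50.5]
```

To row units: 535 mm is 0.8917, 50 mm is 0.0833, -35 degrees is -0.3889.

>>> {"fn": "send_rows", "kwargs": {"rows": "0 0 -0.3889 0.8917 0.0417 0.0833 0.3;0 0 -0.3889 0.8917 0.0417 0.0833 0.3;0 0 -0.3889 0.8917 0.0417 0.0833 0.3;0 0 -0.3889 0.8917 0.0417 0.0833 0.3;0 0 -0.3889 0.8917 0.0417 0.0833 0.3;0 0 -0.3889 0.8917 0.0417 0.0833 0.3;0 0 -0.3889 0.8917 0.0417 0.0833 0.3;0 0 -0.3889 0.8917 0.0417 0.0833 0.3"}}

```text
time: 3.1
eef_pos: [0.433, 0.2624, 0.2045]
tcp_rot: [0.383, 0.924, 0.0, 0.001]
contact_force: [0.7, -0.5, 0.3]
opening: 0.653
finger_force: 0.0
```

>>> {"fn": "send_rows", "kwargs": {"rows": "0 0 0 0 0 0 0.3;0 0 0 0 0 0 0.3"}}

```text
time: 3.35
eef_pos: [0.4333, 0.2603, 0.2041]
tcp_rot: [0.382, 0.924, -0.0, 0.0]
contact_force: [0.7, 0.3, 0.4]
opening: 0.652
finger_force: 0.0
```

```bash
python3 -c "
from h import *
show(); goto(.426,.308,.13,135);goto(.426,.308,.065,135)"
```

```text
t 3.35 pos [0.4333 0.2603 0.2041] yawx 135.04 tilt [ 0.     -0.0004] F [0.68 0.32 0.41] op 0.652 ff 0.0 q [ 0.34 -0.04  2.03 -0.    1.15 -0.45]
row [-0.  0.  0.] [38.9 28.6 74.1]
row [-0.  0.  0.] [ 38.9  28.6 139.1]
```

To row units: 136 mm is 0.2267, 28.6 mm is 0.0477.

>>> {"fn": "send_rows", "kwargs": {"rows": "0 0 0 0.065 0.0477 0.1 0.3;0 0 0 0.065 0.0477 0.125 0.3;0 0 0 0.065 0.0477 0.1833 0.3;0 0 0 0.065 0.0477 0.2267 0.3;0 0 0 0.065 0.0477 0.2267 0.3;0 0 0 0.065 0.0477 0.2267 -0.5;0 0 0 0.065 0.0477 0.2267 -0.5;0 0 0 0.065 0.0477 0.2267 -0.5", "grip_force": 20}}

```text
time: 4.35
eef_pos: [0.4275, 0.3083, 0.07]
tcp_rot: [0.383, 0.924, 0.001, 0.001]
contact_force: [0.7, -1.2, 4.1]
opening: 0.284
finger_force: 21.8
```

Run:
```python
from h import *
show()
p=ctrl.read_camera("scene");c=ctrl.read_camera("top")
def up(pic,x,y,z,h=35):
    u,v=w2px(pic,[x,y,z]).astype(int); return cv2.resize(pic["color"][max(0,v-h):v+h,u-h:u+h],(400,400),interpolation=cv2.INTER_CUBIC)
cv2.imwrite("pics/d.png",np.hstack([up(p,.426,.308,.06),up(c,.426,.308,.06)])[...,::-1])
```

```text
t 4.35 pos [0.4275 0.3083 0.07  ] yawx 134.99 tilt [0.0035 0.0008] F [ 0.73 -1.23  4.09] op 0.284 ff 21.79 q [ 0.43  0.19  2.06 -0.    0.88 -0.35]
```

View pics/d.png

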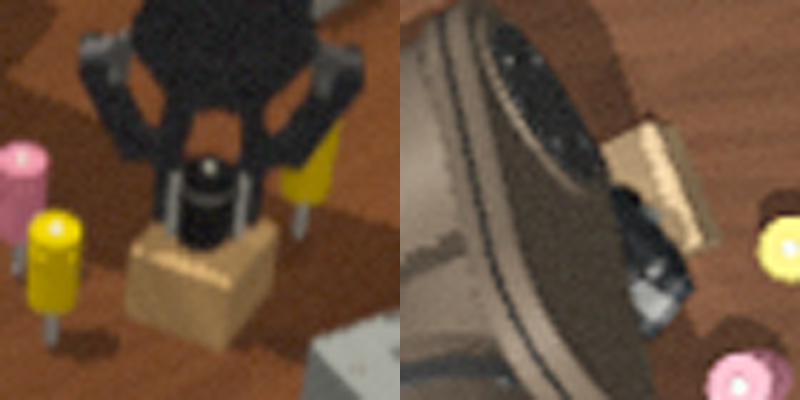

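The left view shows the black trigger held between the pads, upright in the holder. Next I open, turn a quarter turn and grip again, so the trigger is centred in the gripper both ways.

To row units: 70 degrees is 0.7778.

>>> {"fn": "send_rows", "kwargs": {"rows": "0 0 0 0 0 0 0.3;0 0 0.1111 0 0 0 0.3;0 0 0.2222 0 0 0 0.3;0 0 0.3333 0 0 0 0.3;0 0 0.4444 0 0 0 0.3;0 0 0.5556 0 0 0 0.3;0 0 0.6667 0 0 0 0.3;0 0 0.7778 0 0 0 0.3"}}

```text
time: 5.45
eef_pos: [0.4254, 0.3081, 0.0675]
tcp_rot: [0.845, 0.535, -0.001, -0.0]
contact_force: [1.0, 0.2, -0.2]
opening: 0.644
finger_force: 0.0
```

To row units: 20 degrees is 0.2222.

>>> {"fn": "send_rows", "kwargs": {"rows": "0 0 0.1111 0 0 0 0.3;0 0 0.2222 0 0 0 0.3;0 0 0.2222 0 0 0 0.3;0 0 0.2222 0 0 0 -0.5;0 0 0.2222 0 0 0 -0.5;0 0 0.2222 0 0 0 -0.5;0 0 0.2222 0 0 0 -0.5"}}

```text
time: 6.32
eef_pos: [0.426, 0.3081, 0.068]
tcp_rot: [0.924, 0.383, -0.0, -0.0]
contact_force: [-0.1, -0.3, 0.5]
opening: 0.286
finger_force: 21.2
```

Run:
```python
from h import *
show(); goto(.4275,.308,.11,45)
```

```text
t 6.325 pos [0.426  0.3081 0.068 ] yawx 45.0 tilt [-0.0001  0.    ] F [-0.11 -0.26  0.53] op 0.286 ff 21.19 q [0.43 0.2  2.06 0.   0.88 1.22]
row [-0.  0. -0.] [  1.    1.1 -42. ]
```

To row units: -57 mm is -0.095, -30 mm is -0.05.

>>> {"fn": "send_rows", "kwargs": {"rows": "0 0 0 0 0 -0.05 -0.5;0 0 0 0 0 -0.095 -0.5;0 0 0 0 0 -0.095 -0.5;0 0 0 0 0 -0.095 -0.5", "grip_force": 40}}

```text
time: 6.82
eef_pos: [0.4254, 0.3078, 0.124]
tcp_rot: [0.924, 0.383, -0.001, 0.0]
contact_force: [-0.4, 0.4, -1.6]
opening: 0.283
finger_force: 39.6
```

Run:
```python
from h import *
show(); goto(.549,.3152,.125,45); goto(.549,.3152,.108,45)
```

```text
t 6.825 pos [0.4254 0.3078 0.124 ] yawx 44.99 tilt [-0.0014 -0.0007] F [-0.42  0.38 -1.59] op 0.283 ff 39.62 q [0.43 0.11 2.04 0.   1.   1.22]
row [-0.   0.1 -0. ] [92.7 82.1 -1.2]
row [-0.   0.1 -0. ] [92.7 82.1 15.8]
```

To row units: 93 mm is 0.155, 82 mm is 0.1367.

>>> {"fn": "send_rows", "kwargs": {"rows": "0 0 0 0.0583 0.0517 0 -0.5;0 0 0 0.1167 0.1033 0 -0.5;0 0 0 0.155 0.1367 0 -0.5;0 0 0 0.155 0.1367 0.0167 -0.5;0 0 0 0.155 0.1367 0.0267 -0.5;0 0 0 0.155 0.1367 0.0267 -0.5;0 0 0 0.155 0.1367 0.0267 -0.5"}}

```text
time: 7.7
eef_pos: [0.5489, 0.316, 0.1089]
tcp_rot: [0.924, 0.383, -0.0, -0.0]
contact_force: [-0.1, -0.2, -0.4]
opening: 0.28
finger_force: 39.6
```

Run:
```python
from h import *
import pickle
show()
p=ctrl.read_camera("scene");c=ctrl.read_camera("top");pickle.dump(p,open("s1.pkl","wb"))
s=ctrl.get_state()["eef_pos"]
tip=s+[.0008,.0008,-.056]; print("tip px S",w2px(p,tip),"sock px pred",w2px(p,[.5525,.3135,.045]),"T",w2px(c,tip))
def up(pic,x,y,z,h=30):
    u,v=w2px(pic,[x,y,z]).round().astype(int); print("crop origin",u-h,v-h); return cv2.resize(pic["color"][v-h:v+h,u-h:u+h],(400,400),interpolation=cv2.INTER_CUBIC)
cv2.imwrite("pics/e.png",np.hstack([up(p,.55,.316,.06),up(c,.55,.316,.06)])[...,::-1])
```

```text
t 7.7 pos [0.5489 0.316  0.1089] yawx 45.01 tilt [-0.0006 -0.0002] F [-0.1  -0.18 -0.41] op 0.28 ff 39.62 q [0.36 0.35 1.78 0.   1.01 1.15]
tip px S [361.46412355 156.03645724] sock px pred [360.70161033 159.47519755] T [162.37935533 244.67116508]
crop origin 332 124
crop origin 132 214
```

View pics/e.png

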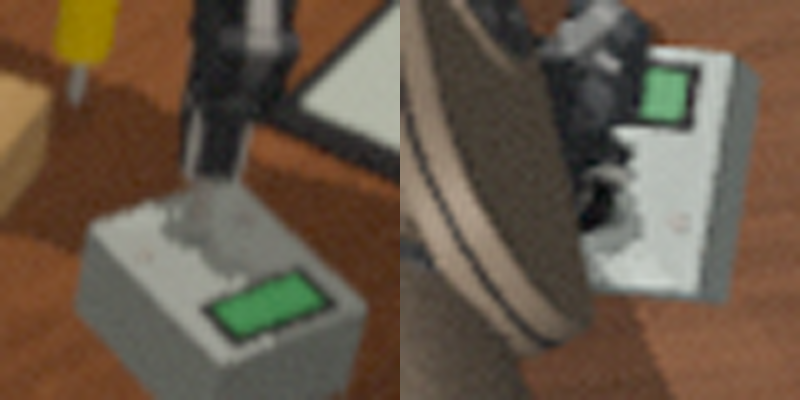

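The left crop shows the jack above the box, its tip near the socket area at about crop (206,212), and the shadow falling on the box top. I'll descend in small steps and watch the force.

To row units: 14 mm is 0.0233, 12 mm is 0.02.

>>> {"fn": "send_rows", "kwargs": {"rows": "0 0 0 0 0 0.0083 -0.5;0 0 0 0 0 0.015 -0.5;0 0 0 0 0 0.02 -0.5;0 0 0 0 0 0.0233 -0.5;0 0 0 0 0 0.0233 -0.5"}}

```text
time: 8.43
eef_pos: [0.5494, 0.316, 0.0947]
tcp_rot: [0.924, 0.382, -0.0, -0.0]
contact_force: [0.0, 2.1, -1.6]
opening: 0.283
finger_force: 39.7
```

```bash
python3 -c "
from h import *
show();print(ctrl.get_state()['wrist_torque'])"
```

```text
t 8.425 pos [0.5494 0.316  0.0947] yawx 44.97 tilt [-0.0009  0.0004] F [ 0.04  2.11 -1.64] op 0.283 ff 39.68 q [0.36 0.37 1.79 0.   0.99 1.15]
[0.35127161 0.10890791 0.00551488]
```

Already 6 mm in, with a side force of +2 N in y. I'll ease over 1 mm that way and go down.

To row units: 22.5 mm is 0.0375, 20 mm is 0.0333.

>>> {"fn": "send_rows", "kwargs": {"rows": "0 0 0 0.0012 -0.0012 0.0017 -0.5;0 0 0 0.0012 -0.0012 0.01 -0.5;0 0 0 0.0012 -0.0012 0.0183 -0.5;0 0 0 0.0012 -0.0012 0.0267 -0.5;0 0 0 0.0012 -0.0012 0.0333 -0.5;0 0 0 0.0012 -0.0012 0.0375 -0.5;0 0 0 0.0012 -0.0012 0.0375 -0.5"}}

```text
time: 9.3
eef_pos: [0.5497, 0.3167, 0.0731]
tcp_rot: [0.924, 0.383, -0.0, 0.0]
contact_force: [-3.4, -0.4, 4.6]
opening: 0.282
finger_force: 40.3
```

```bash
python3 -c "
from h import *
show();print(ctrl.get_state()['wrist_torque'])"
```

```text
t 9.3 pos [0.5497 0.3167 0.0731] yawx 44.99 tilt [-0.0007 -0.0005] F [-3.37 -0.45  4.59] op 0.282 ff 40.32 q [ 0.36  0.4   1.79 -0.    0.95  1.15]
[-0.17610756  0.59514293 -0.02113675]
```

To row units: -150 mm is -0.25, -130 mm is -0.2167.

>>> {"fn": "send_rows", "kwargs": {"rows": "0 0 0 0 0 0 0;0 0 0 0 0 0 0.3;0 0 0 0 0 0 0.3;0 0 0 0 0 -0.0333 0.3;0 0 0 0 0 -0.1167 0.3;0 0 0 0 0 -0.2167 0.3;0 0 0 0 0 -0.25 0.3"}}

```text
time: 10.18
eef_pos: [0.5522, 0.3178, 0.23]
tcp_rot: [0.924, 0.383, 0.006, 0.0]
contact_force: [0.3, 0.2, 0.4]
opening: 0.647
finger_force: 0.0
```

Run:
```python
from h import *
show()
goto(.49,-.05,.22,93)
p=ctrl.read_camera("scene")
u,v=w2px(p,[.55,.316,.06]).astype(int)
cv2.imwrite("pics/f.png",cv2.resize(p["color"][v-35:v+35,u-35:u+35],(400,400),interpolation=cv2.INTER_CUBIC)[...,::-1])
```

```text
t 10.175 pos [0.5522 0.3178 0.23  ] yawx 44.99 tilt [0.0103 0.0039] F [0.27 0.19 0.4 ] op 0.647 ff 0.0 q [0.36 0.22 1.7  0.   1.21 1.15]
row [  0.5  -0.4 -48. ] [-304.1  216.1    7.9]
```

View pics/f.png

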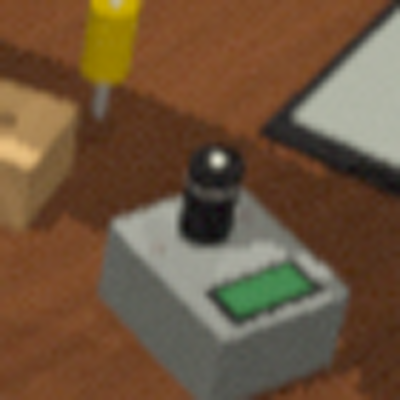

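The trigger is seated with its underside on the box and no jack showing, and the fingers have let go. Now the block.

Run:
```python
from h import *
show(); print("nose",ctrl.nose_length); goto(.42,-.2935,.12,94.4)
```

```text
t 10.225 pos [0.5524 0.3179 0.2309] yawx 44.99 tilt [0.0113 0.0042] F [0.36 0.71 1.3 ] op 0.653 ff 0.0 q [ 0.36  0.22  1.7  -0.    1.21  1.15]
nose 0.022
row [  0.5  -0.5 -49.4] [-527.1  338.2  106.8]
```

To row units: -523 mm is -0.8717, 339 mm is 0.565, -49.4 degrees is -0.5489.

>>> {"fn": "send_rows", "kwargs": {"rows": "0 0 -0.5489 -0.8717 0.565 0.1 1;0 0 -0.5489 -0.8717 0.565 0.1 1;0 0 -0.5489 -0.8717 0.565 0.1 1;0 0 -0.5489 -0.8717 0.565 0.1 1;0 0 -0.5489 -0.8717 0.565 0.1 1;0 0 -0.5489 -0.8717 0.565 0.1 1;0 0 -0.5489 -0.8717 0.565 0.1 1;0 0 -0.5489 -0.8717 0.565 0.1 1"}}

```text
time: 11.22
eef_pos: [0.4478, -0.1568, 0.1751]
tcp_rot: [0.68, 0.734, -0.0, -0.001]
contact_force: [1.4, -0.7, -0.6]
opening: 0.998
finger_force: 0.0
```

>>> {"fn": "send_rows", "kwargs": {"rows": "0 0 0 0 0 0 1;0 0 0 0 0 0 1"}}

```text
time: 11.48
eef_pos: [0.4486, -0.155, 0.1753]
tcp_rot: [0.68, 0.733, 0.0, -0.001]
contact_force: [-0.1, 0.6, -0.0]
opening: 0.997
finger_force: 0.0
```

Run:
```python
from h import *
show(); goto(.42,-.2935,.12,94.4);goto(.42,-.2935,.034,94.4)
```

```text
t 11.475 pos [ 0.4486 -0.155   0.1753] yawx 94.32 tilt [-0.0014  0.0014] F [-0.14  0.55 -0.05] op 0.997 ff 0.0 q [-0.55 -0.08  2.13  0.    1.1  -0.62]
row [-0.1 -0.1 -0.1] [-136.   -38.9   55.2]
row [-0.1 -0.1 -0.1] [-136.2  -38.8  141.2]
```

To row units: 143 mm is 0.2383, -136 mm is -0.2267.

>>> {"fn": "send_rows", "kwargs": {"rows": "0 0 0 -0.1 -0.0283 0.0417 1;0 0 0 -0.1917 -0.055 0.0917 1;0 0 0 -0.2267 -0.065 0.125 1;0 0 0 -0.2267 -0.065 0.1833 1;0 0 0 -0.2267 -0.065 0.225 1;0 0 0 -0.2267 -0.065 0.2383 1;0 0 0 -0.2267 -0.065 0.2383 1;0 0 0 -0.2267 -0.065 0.2383 0.6", "grip_force": 50}}

```text
time: 12.48
eef_pos: [0.4217, -0.2941, 0.0345]
tcp_rot: [0.679, 0.734, -0.0, 0.001]
contact_force: [0.7, -0.2, 0.5]
opening: 0.819
finger_force: 0.0
```

>>> {"fn": "send_rows", "kwargs": {"rows": "0 0 0 0 0 0 0;0 0 0 0 0 0 0;0 0 0 0 0 0 0;0 0 0 0 0 0 0"}}

```text
time: 12.98
eef_pos: [0.4215, -0.2947, 0.0347]
tcp_rot: [0.68, 0.734, 0.0, 0.001]
contact_force: [0.6, 1.4, 6.0]
opening: 0.567
finger_force: 53.8
```

Run:
```python
from h import *
show()
p=ctrl.read_camera("scene")
u,v=w2px(p,[.42,-.29,.03]).astype(int); print(u,v)
cv2.imwrite("pics/g.png",cv2.resize(p["color"][v-60:v+60,max(0,u-60):u+60],(480,480),interpolation=cv2.INTER_CUBIC)[...,::-1])
```

```text
t 12.975 pos [ 0.4215 -0.2947  0.0347] yawx 94.38 tilt [ 0.0018 -0.0015] F [0.64 1.4  5.95] op 0.567 ff 53.79 q [-0.81  0.23  2.1   0.    0.81 -0.88]
125 251
```

View pics/g.png

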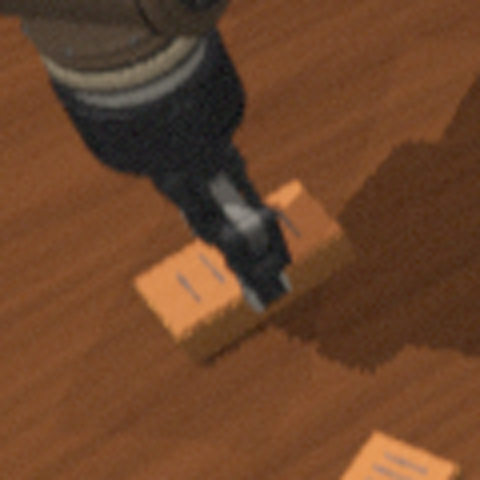

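The block is gripped across its width near the middle, with the fingertip at about crop (268,308), roughly 60 % down its side. Lift and carry.

To row units: -60 mm is -0.1, -50 mm is -0.0833.

>>> {"fn": "send_rows", "kwargs": {"rows": "0 0 0 0 0 -0.025 0;0 0 0 0 0 -0.0833 0;0 0 0 0 0 -0.1 0;0 0 0 0 0 -0.1 0"}}

```text
time: 13.52
eef_pos: [0.4208, -0.2942, 0.0937]
tcp_rot: [0.68, 0.734, -0.0, 0.001]
contact_force: [-0.2, -0.2, -2.6]
opening: 0.565
finger_force: 52.9
```

Run:
```python
from h import *
show();goto(.6275,.0143,.095,84.17)
```

```text
t 13.525 pos [ 0.4208 -0.2942  0.0937] yawx 94.37 tilt [ 0.001  -0.0011] F [-0.19 -0.19 -2.62] op 0.565 ff 52.9 q [-0.81  0.13  2.08 -0.    0.93 -0.88]
row [ 0.1  0.1 10.2] [291.8 229.7  -1.4]
```

To row units: 292 mm is 0.4867, 260 mm is 0.4333, 10.2 degrees is 0.1133.

>>> {"fn": "send_rows", "kwargs": {"rows": "0 0 0.0222 0.0667 0.0533 0 0;0 0 0.0444 0.1417 0.1117 0 0;0 0 0.0667 0.2167 0.1717 0 0;0 0 0.0889 0.2917 0.23 0 0;0 0 0.1111 0.3667 0.2883 0 0;0 0 0.1133 0.4333 0.3417 0 0;0 0 0.1133 0.4867 0.3833 0 0;0 0 0.1133 0.4867 0.3833 0 0"}}

```text
time: 14.52
eef_pos: [0.6276, 0.0173, 0.0911]
tcp_rot: [0.741, 0.672, -0.001, -0.001]
contact_force: [-0.7, -0.5, -3.0]
opening: 0.566
finger_force: 53.0
```

>>> {"fn": "send_rows", "kwargs": {"rows": "0 0 0 0 0 0 0;0 0 0 0 0 0 0"}}

```text
time: 14.78
eef_pos: [0.6267, 0.0138, 0.0922]
tcp_rot: [0.743, 0.67, -0.001, -0.001]
contact_force: [-0.3, -0.5, -1.4]
opening: 0.569
finger_force: 53.0
```

Run:
```python
from h import *
import pickle
show();goto(.6275,.0143,.047,84.17)
p=ctrl.read_camera("scene");pickle.dump(p,open("s2.pkl","wb"))
u,v=w2px(p,[.65,.03,.03]).astype(int); print(u,v)
cv2.imwrite("pics/h.png",cv2.resize(p["color"][v-65:v+65,u-65:u+65],(520,520),interpolation=cv2.INTER_CUBIC)[...,::-1])
```

```text
t 14.775 pos [0.6267 0.0138 0.0922] yawx 84.1 tilt [-0.0019  0.0001] F [-0.25 -0.5  -1.43] op 0.569 ff 53.0 q [-0.14  0.36  1.8  -0.    0.98 -0.04]
row [-0.1  0.  -0.1] [ 0.6  0.9 45.2]
306 240
```

View pics/h.png

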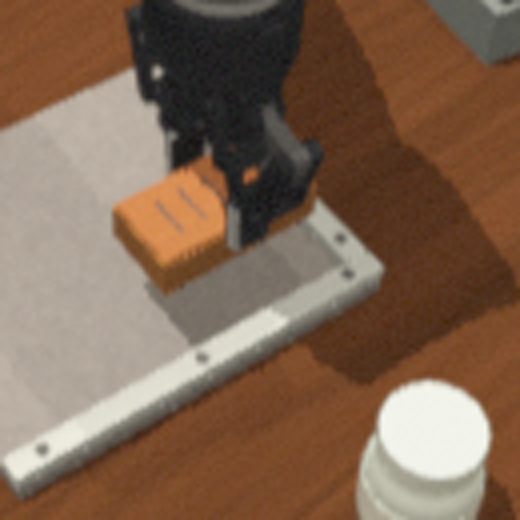

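The block is over the board, parallel to the fences, about 15 mm short of each, with the corner at about (350,265) in the crop. I'll lower it to the board surface.

To row units: 44 mm is 0.0733, 38 mm is 0.0633.

>>> {"fn": "send_rows", "kwargs": {"rows": "0 0 0 0 0 0.0333 0;0 0 0 0 0 0.0633 0;0 0 0 0 0 0.0733 0;0 0 0 0 0 0.0733 0;0 0 0 0 0 0.0733 0"}}

```text
time: 15.45
eef_pos: [0.6279, 0.0148, 0.0491]
tcp_rot: [0.742, 0.67, 0.0, 0.0]
contact_force: [-0.4, 0.3, -2.4]
opening: 0.567
finger_force: 53.0
```

>>> {"fn": "send_rows", "kwargs": {"rows": "0 0 0 0 0 0.0025 0;0 0 0 0 0 0.0025 0"}}

```text
time: 15.7
eef_pos: [0.6277, 0.0148, 0.0476]
tcp_rot: [0.742, 0.67, 0.0, -0.0]
contact_force: [0.7, 0.1, -2.5]
opening: 0.571
finger_force: 53.0
```

Run:
```python
from h import *
show();goto(.6439-.004,.0277-.004,.047,84.17)
```

```text
t 15.7 pos [0.6277 0.0148 0.0476] yawx 84.18 tilt [0. 0.] F [ 0.73  0.11 -2.47] op 0.571 ff 52.98 q [-0.14  0.42  1.81  0.    0.91 -0.04]
row [ 0. -0.  0.] [10.1 11.3  0.6]
```

To row units: 12 mm is 0.02, 11 mm is 0.0183.

>>> {"fn": "send_rows", "kwargs": {"rows": "0 0 0 0.0067 0.0083 0.0005 0;0 0 0 0.0133 0.015 0.0005 0;0 0 0 0.0183 0.02 0.0005 0;0 0 0 0.0183 0.02 0.0005 0"}}

```text
time: 16.2
eef_pos: [0.6411, 0.0248, 0.0474]
tcp_rot: [0.742, 0.67, 0.0, 0.0]
contact_force: [-0.4, 0.3, -2.0]
opening: 0.568
finger_force: 53.0
```

To row units: 3 mm is 0.005, 2 mm is 0.0033.

>>> {"fn": "send_rows", "kwargs": {"rows": "0 0 0 0 0.0033 0 0;0 0 0 0 0.005 0 0;0 0 0 0 0.005 0 0"}}

```text
time: 16.58
eef_pos: [0.6436, 0.0241, 0.0473]
tcp_rot: [0.742, 0.67, -0.0, -0.0]
contact_force: [-0.3, 0.3, -3.0]
opening: 0.566
finger_force: 53.0
```

>>> {"fn": "send_rows", "kwargs": {"rows": "0 0 0 0 0.0025 0 0;0 0 0 0 0.0033 0 0;0 0 0 0 0.0033 0 0"}}

```text
time: 16.95
eef_pos: [0.6439, 0.0241, 0.0469]
tcp_rot: [0.742, 0.67, -0.002, -0.002]
contact_force: [-5.7, 0.3, 1.5]
opening: 0.564
finger_force: 53.4
```

To row units: 3 mm is 0.005, 1.5 mm is 0.0025.

>>> {"fn": "send_rows", "kwargs": {"rows": "0 0 0 0.0025 0.0017 0 0;0 0 0 0.005 0.0017 0 0;0 0 0 0.005 0.0017 0 0"}}

```text
time: 17.32
eef_pos: [0.6441, 0.0251, 0.047]
tcp_rot: [0.742, 0.67, -0.004, -0.002]
contact_force: [-9.9, -5.8, 3.2]
opening: 0.568
finger_force: 53.6
```

Long fence is touched. To separate drag from short-fence contact, I ease the x push and feel along y.

To row units: -3 mm is -0.005, -0.8 mm is -0.0013.

>>> {"fn": "send_rows", "kwargs": {"rows": "0 0 0 0 -0.005 -0.0013 0;0 0 0 0 -0.005 -0.0013 0;0 0 0 0 -0.005 -0.0013 0"}}

```text
time: 17.7
eef_pos: [0.6438, 0.0263, 0.048]
tcp_rot: [0.742, 0.671, -0.001, 0.0]
contact_force: [-1.7, -4.5, -1.3]
opening: 0.57
finger_force: 53.0
```

To row units: 1 mm is 0.0017.

>>> {"fn": "send_rows", "kwargs": {"rows": "0 0 0 0.0017 0 0 0;0 0 0 0.0017 0 0 0;0 0 0 0.0017 0 0 0"}}

```text
time: 18.08
eef_pos: [0.6439, 0.0263, 0.0481]
tcp_rot: [0.742, 0.671, -0.002, 0.001]
contact_force: [-3.8, -7.4, -1.2]
opening: 0.567
finger_force: 53.1
```

To row units: 1 mm is 0.0017.

>>> {"fn": "send_rows", "kwargs": {"rows": "0 0 0 0.0017 0 0 0;0 0 0 0.0017 0 0 0;0 0 0 0.0017 0 0 0"}}

```text
time: 18.45
eef_pos: [0.6438, 0.0264, 0.0481]
tcp_rot: [0.742, 0.671, -0.002, 0.001]
contact_force: [-4.5, -10.7, -1.0]
opening: 0.569
finger_force: 53.1
```

The short fence is firm at y = 0.0264. Push back onto the long fence and set the block down.

To row units: 3 mm is 0.005, 1.5 mm is 0.0025.

>>> {"fn": "send_rows", "kwargs": {"rows": "0 0 0 0 0.0025 0.0008 0;0 0 0 0 0.005 0.0017 0;0 0 0 0 0.005 0.0017 0;0 0 0 0 0.005 0.0017 0"}}

```text
time: 18.95
eef_pos: [0.6443, 0.0263, 0.0476]
tcp_rot: [0.742, 0.671, -0.005, -0.002]
contact_force: [-12.8, -10.4, 6.9]
opening: 0.573
finger_force: 54.0
```

Run:
```python
from h import *
show();print(ctrl.get_state()["wrist_torque"])
p=ctrl.read_camera("scene")
u,v=w2px(p,[.65,.03,.03]).astype(int); h=45
a=cv2.resize(p["color"][v-h:v+h,u-h:u+h],(560,560),interpolation=cv2.INTER_CUBIC)
cv2.imwrite("pics/i.png",a[...,::-1])
```

```text
t 18.95 pos [0.6443 0.0263 0.0476] yawx 84.22 tilt [-0.0105 -0.0042] F [-12.83 -10.41   6.92] op 0.573 ff 53.99 q [-0.11  0.46  1.76 -0.01  0.93 -0.01]
[-1.68933123  2.11062091 -0.32027941]
```

View pics/i.png

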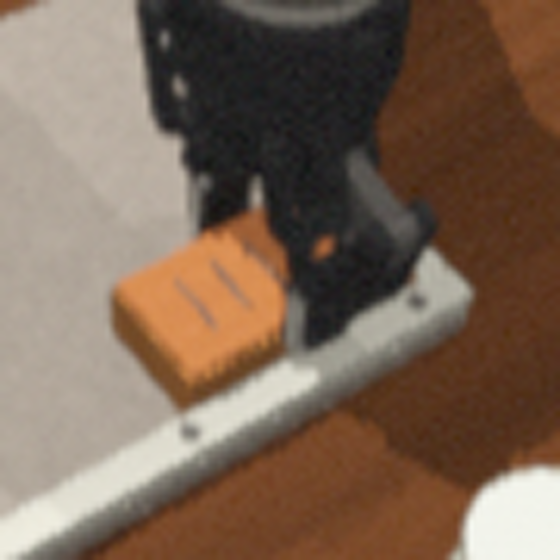

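The picture shows the block lying along the long fence, with the finger just over the fence top (crop about 300,340) and the far end hidden under the gripper. I'll add a little y push, ease the down-load, and check it rests.

To row units: 1.5 mm is 0.0025, 1 mm is 0.0017.

>>> {"fn": "send_rows", "kwargs": {"rows": "0 0 0 0.0017 0 -0.0008 0;0 0 0 0.0025 0 -0.0008 0;0 0 0 0.0025 0 -0.0008 0;0 0 0 0.0025 0 -0.0008 0;0 0 0 0.0025 0 -0.0008 0;0 0 0 0.0025 0 -0.0008 0"}}

```text
time: 19.75
eef_pos: [0.6442, 0.0263, 0.0476]
tcp_rot: [0.742, 0.671, -0.006, -0.001]
contact_force: [-12.0, -14.2, 5.5]
opening: 0.568
finger_force: 53.8
```

Run:
```python
from h import *
import pickle
show();print(ctrl.get_state()["wrist_torque"])
T=ctrl.read_camera("top"); save(T,"top9.png")
c=rect(T,.65,.03,.035,.1); d=rect(T,.55,.316,.082,.1)
cv2.imwrite("pics/j.png",np.hstack([c,d])[...,::-1])
for n in("spare_block","trigger","block"):
    for r in ctrl.look_for(T,n)[:2]: print(n,r["p"],toworld(T,r["position"]).round(4))
```

```text
t 19.75 pos [0.6442 0.0263 0.0476] yawx 84.23 tilt [-0.0109 -0.0066] F [-11.95 -14.23   5.54] op 0.568 ff 53.8 q [-0.11  0.46  1.76 -0.01  0.93 -0.01]
[-2.33770041  2.07338669 -0.23109304]
spare_block 0.76 [ 0.5899 -0.2943  0.0319]
trigger 0.69 [0.4177 0.3874 0.0681]
trigger 0.66 [0.3997 0.226  0.0719]
block 0.74 [ 0.7938 -0.0034  0.079 ]
```

View pics/j.png

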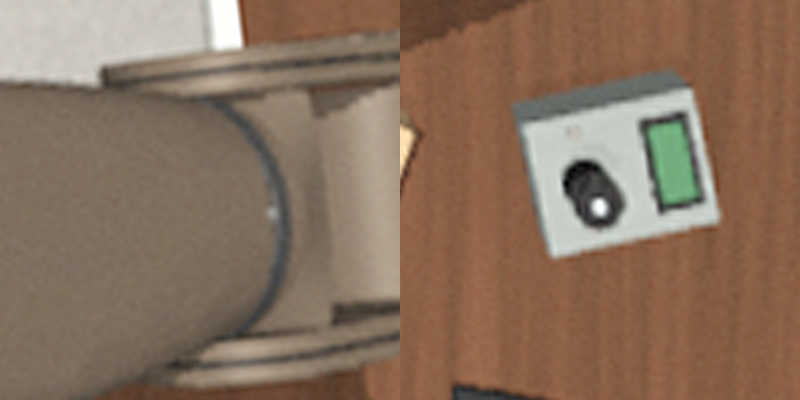

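The top view hides the block under the arm, but the trigger stands upright on the box. Both push forces grew (12 N and 14 N) with no motion, so the block sits firmly against both fences. Handing in.

```bash
python3 -c "
from plant import ctrl
print(ctrl.sign_off())"
```

```text
the job is handed in; nothing more can be done
None
```

The trigger is plugged into the control box socket and let go. The oblong block is in the fence corner, held by the fingers at about 12 N toward the long fence and 14 N toward the short fence. I handed the job in at about 20 s; the hand-in gave no result, and the gripper hid the short-fence end from both cameras, so that contact is known only from the forces.

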